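# Turn the analyser drive shaft flat-up in its V-blocks and clamp it

### The arm

A 7-joint arm with a two-finger parallel gripper is mounted at the origin on the work surface. World frame = base frame: x ahead of the robot, y to its left, z up, the work surface at z = 0. Lengths are in m, angles in rad, forces in N, time in s.
With the tool pointing down it reaches from about 0.425 to 0.95 m from the base axis. Payload 4.7 kg.
Tool frame: the origin (TCP) lies between the finger pads; the fingertips stand 22 mm ahead of it and the grasp point (between the pads) lies 3 mm ahead of it (env.nose_length is the distance from the TCP to the fingertips, in m); y points along the fingers, x is the direction in which the jaws open and shut, and the axes are right-handed (so a half turn about y gives the same grasp; the last joint's range is limited). The gripper opens to 87 mm and grips with 3 to 60 N. Pads are 19 mm wide; open, the fingers measure 117 mm over their backs; the gripper's body (75 mm by 190 mm) begins 51 mm behind the grasp point.
Start: joints at [1.308, 0.469, -0.049, 1.532, 0.024, 1.141, -0.082], TCP at [0.156, -0.657, 0.245] pointing down, gripper open.
Joint ranges: [-2.59, 2.59], [-0.33, 1.99], [-1.39, 1.29], [0.1, 2.45], [-1.04, 4.18], [0.21, 1.99], [-2.66, 2.66]. Speed limits (rad/s): [2.57, 2.57, 3.14, 3.14, 3.14, 3.14, 3.14].

### API

Orientations are given as a unit quaternion [x, y, z, w].
In Python, from rig import env gives the robot as it stands.
- The arm moves only by the tool drive_tool, never from a script. Its argument "increments" is a list of rows, each an object with "linear": the shift along the world's x, y, z each as a share of 2.5 cm, from -1 to 1, a list of three; "spin": the turn about the world's z as a share of 5 degrees, from -1 to 1; "hand": the gripper's target within -1 to 1 (fully open at 1, half-way at 0, shut at -1). A call has 1 to 5 rows; each row shifts and turns the pose as measured when the row begins; what a row does not reach is not made up. A row lasts 1/12 s, in which the tool goes at most 41.7 mm and 7.16 degrees, less where a joint would pass 70% of its speed; a pose out of reach is approached as far as the arm can. A call with a number of a shift or a turn outside -1 to 1 is refused whole. A call with a gripper value outside its range is refused whole. The fingers move at their own pace and stop on an object; the grip force is fixed at half the most. Time passes only in rows, so rows that do not move let the fingers close. It gives the time, the measured TCP pose, the force and the opening at its end, in the units of the state.
- env.state(): the state, without advancing time (a new reading comes with each control period).
- env.snapshot(name): name is "scene" or "top" or "wrist"; returns (picture, depth): 384x512x3 uint8, red, green, blue; 384x512 float32, m along the optical axis (not along the pixel's ray), 0 where there is no reading.
- env.calibration(name): a dict with "fx", "fy", "cx", "cy" (pixels), "eye" and "orientation" of the camera in the world; the wrist camera has in their place "mount" (4x4, takes a point from camera to tool coordinates, whose origin is the TCP and whose axes are the tool frame's). Camera axes: x right, y down, z forward; pixel columns grow to the right and rows downward; lengths in m; the calibration is good to about 2 mm. A picture is of the moment at which its call begins: read the wrist's pose just before it. calibration takes no time and is no camera call.
- env.close_job(): hands the job in, once; it reports no verdict.
Trained networks look in the newest picture that a camera, given by its name, has taken for a name from the list of things; names that differ only in an ending like _2 or _b are one class to them, and where a whole thing is asked for, a point or a joint stands for the part that bears it (a point fixed in the world has none). Each returns a list of dicts, best first, with "conf" (0 to 1); they miss things now and then, are a little off and sometimes report something else, mostly with a low value. They report only what shows in the picture. A call takes as long as a camera call. They do not tell look-alikes from the thing itself.
- env.masks_of(camera, target): "region" (384x512 bool, what is visible of it) and "location" ([column, row] in pixels, amid what is visible of it).
The state is a dict: "t": time; "qpos": joint angles; "joint_velocities": joint speeds; "effort": joint torques, N m; "eef_pos": TCP position; "ee_rot": TCP orientation; "force": force on the tool from outside, world axes, zero at the start; "ft_torque": the same for the moment, N m; "width": opening from 0.0 (shut) to 1.0 (fully open).
Only numpy, scipy, OpenCV 4.12 (cv2) and the standard library are available. Lean on these libraries where they do the work, as an engineer would, in place of code of your own. Each camera call takes 0.05 s, during which the arm holds its last target. There are 200 camera calls.

### The job

The analyser's drive shaft lies in a pair of V-blocks with its milled flat turned away. Roll the shaft in the V-blocks until the flat faces straight up and let go of it; then swing the hinged hold-down arm over so that its foot rests down on the flat. Leave the shaft lying fully in both V-blocks, not shifted endways, and leave the bottle, the tube rack and the screwdriver where they are.

Things in the scene. Friction and masses are not known exactly. Their poses are not given: they have to be found in the camera images.
- fixture: Fixed dark base plate (84 mm wide, 222 long, 10 high) with two dark steel V-blocks, each 18 mm thick, centred 48 mm either side of the origin, so 78 mm free between them. Origin on the bench, midway between the V-blocks. Own x axis straight up; z axis level along the shaft towards the hold-down; y axis level across the shaft, away from the robot at yaw 0.
- seat (a point): Point of the fixture midway between the V-blocks, 100 mm above the bench, where the axis of a fully seated shaft passes. The 90-degree V's reach up to 102 mm above the bench and 30 mm to either side. The two hold-down posts stand 117 to 139 mm from here along the fixture's z, 117 mm high, 17 mm to either side.
- shaft: Loose aluminium shaft, 0.3 kg, 28 mm diameter. Origin on its axis, midway between the V-blocks when well placed; own z axis along it towards the hold-down end. Full round from z = -85 to 60 mm; grip it across the middle, between the blocks. Its x axis is the outward normal of the flat: it must point straight up. Let go, it stays as turned, but an off-centre grip rolls it a little.
- flat (a point): Middle of the milled flat, at the shaft's end under the hold-down (shaft z = 60 to 95 mm, a D section): the flat is 21 mm wide and 9 mm from the axis. A dark 7 mm hole is drilled exactly opposite the flat. At the start the flat faces 105 to 180 degrees away from up, to either side.
- holddown (a joint): Hinged hold-down arm (rad): 0 with its foot flush on the upturned flat, about 0.1 if it lands on the round, 1.57 upright, up to 1.95 leaning outwards, away from the shaft (start 1.35 to 1.9). The hinge is stiff: the arm stays where it is left and needs a push of 1 to 2 N at its end all the way down; nothing springs it back.
- holddown_hinge (a point): Point on the hinge line of the hold-down, 109 mm above the bench, 125 mm from the fixture's origin along the fixture's z axis. The hinge line runs level across the shaft.
- holddown_tip (a point): Middle of the free end of the hold-down arm, 60 mm from the hinge. The arm is a steel bar 18 mm wide, 10 mm thick; closed, its upper face is 124 mm above the bench. A black foot 16 mm long sits under it, centred 50 mm from the hinge.
- reagent_bottle: Bystander: white reagent bottle, 56 mm diameter, 115 mm high, standing; origin under its middle. Do not disturb.
- tube_rack: Bystander: white tube rack 60 x 150 mm with four capped tubes, 108 mm high; origin under its middle. Do not disturb.
- screwdriver: Bystander: black-handled screwdriver lying on the bench along its x axis, about 200 mm long. Do not disturb.
There are look-alikes about, which are no part of the job. Leave any pink or red look-alike of the shaft alone.

How it is judged:
By the outcome, as a careful person would: the job done as asked, in the order asked, and still so for the second after the job is handed in, with the robot touching nothing.
It also fails if it takes over 67 s, if anything falls off the work surface, if the arm or the gripper's body presses on something with over 40 N, if the wrist force passes 120 N, or if a joint passes its speed limit or range.

## Working session

There is one attempt and no reset: what is moved stays moved. The work goes in short steps, Python scripts to look and compute and a tool call to move; the robot and the scene stay as the last step left them, time stands still between calls to the robot, and variables do not carry over. Pictures are saved under pics/ and viewed, about 8 in all and at most 12, crops included, and the job is handed in when it is done.

Besides the shell and the picture viewer there is one more tool, called after "Call:" as a command line: name --argument value ..., lists and objects as JSON in quotes. drive_tool: Moves the arm, as the interface text tells. Shift numbers are shares of 2.5 cm and turn numbers shares of 5 degrees, none past 1 either way. Its arguments: {"type":"object","properties":{"increments":{"type":"array","items":{"type":"object","properties":{"linear":{"type":"array","items":{"type":"number","minimum":-1,"maximum":1}},"spin":{"type":"number","minimum":-1,"maximum":1},"hand":{"type":"number"}}}}},"required":["increments"]}

```bash
ls; mkdir -p pics
cat > h.py <<'E'
import numpy as np,cv2
from rig import env
from scipy.spatial.transform import Rotation as R
def cam(n):
    c=env.calibration(n)
    if 'eye' in c:
        o=np.array(c['orientation']); Rm=R.from_quat(o).as_matrix() if o.size==4 else o
        T=np.eye(4);T[:3,:3]=Rm;T[:3,3]=c['eye']
    else:
        s=env.state();W=np.eye(4);W[:3,:3]=R.from_quat(s['ee_rot']).as_matrix();W[:3,3]=s['eef_pos'];T=W@np.array(c['mount'])
    return c,T
def shot(n):
    c,T=cam(n);p,d=env.snapshot(n)
    v,u=np.mgrid[:384,:512]
    P=np.stack([(u-c['cx'])/c['fx']*d,(v-c['cy'])/c['fy']*d,d],-1)@T[:3,:3].T+T[:3,3]
    P[d==0]=np.nan
    return p,d,P,c,T
def proj(c,T,X):
    q=(np.atleast_2d(X)-T[:3,3])@T[:3,:3]
    return np.c_[q[:,0]/q[:,2]*c['fx']+c['cx'],q[:,1]/q[:,2]*c['fy']+c['cy']]
def save(name,p): cv2.imwrite('pics/'+name+'.png',p[...,::-1])
E
python3 - <<'E'
from h import *
ps=[]
for n in ['scene','top']:
    p,d,P,c,T=shot(n);ps.append(p);print(n,T.round(3).tolist(),c['fx'])
    for t in ['fixture','shaft','flat','holddown','holddown_tip','reagent_bottle','tube_rack','screwdriver']:
        for r in env.masks_of(n,t)[:3]:
            X=P[r['region']];print(n,t,round(r['conf'],2),np.round(r['location']),r['region'].sum(),np.nanmedian(X,0).round(3))
save('a',np.hstack(ps)[:, :]) ; cv2.imwrite('pics/a2.png',cv2.resize(np.vstack(ps),(400,600))[...,::-1])
for n,p in zip('st',ps): save(n+'0',cv2.resize(p,(768,576)))
s=env.state();print(s)
E
```

```text
pics
scene [[0.497, 0.752, -0.433, 1.185], [0.868, -0.433, 0.242, -0.333], [-0.006, -0.496, -0.868, 1.25], [0.0, 0.0, 0.0, 1.0]] 405.5527432604571
scene fixture 0.73 [234. 208.] 1423 [ 0.618 -0.081  0.011]
scene shaft 0.89 [231. 143.] 381 [0.384 0.047 0.024]
scene shaft 0.78 [182. 278.] 575 [ 0.762 -0.319  0.025]
scene shaft 0.66 [164. 178.] 405 [ 0.39  -0.215  0.025]
scene flat 0.95 [217. 198.] 479 [ 0.594 -0.118  0.111]
scene flat 0.84 [164. 176.] 413 [ 0.389 -0.214  0.025]
scene flat 0.84 [300. 201.] 490 [0.712 0.16  0.024]
scene holddown 0.73 [314. 120.] 296 [0.475 0.369 0.069]
scene holddown_tip 0.25 [234. 210.] 1504 [ 0.617 -0.083  0.011]
scene reagent_bottle 0.81 [313. 119.] 354 [0.475 0.372 0.067]
scene reagent_bottle 0.74 [244. 258.] 318 [ 0.79  -0.117  0.022]
scene tube_rack 0.86 [122. 226.] 1207 [ 0.514 -0.415  0.053]
scene screwdriver 0.8 [241. 259.] 263 [ 0.788 -0.127  0.023]
top [[0.044, -0.976, 0.212, 0.397], [-0.999, -0.044, 0.008, -0.004], [0.002, -0.213, -0.977, 1.097], [0.0, 0.0, 0.0, 1.0]] 367.3810379593152
top fixture 0.75 [279. 208.] 1459 [ 0.593 -0.068  0.011]

[... 600 characters left out ...]
]
{'t': 0.9, 'qpos': array([ 1.3081001 ,  0.46853471, -0.04862423,  1.53244712,  0.02405588,
        1.1410058 , -0.08232115]), 'joint_velocities': array([-1.48101730e-03, -7.30405982e-05,  1.77630631e-03, -1.54444763e-04,
       -1.58999310e-03, -1.26462671e-03, -3.26538385e-04]), 'effort': array([-3.53892165e-05, -5.07829964e+01, -8.06412846e-02, -2.36463565e+01,
       -6.13947306e-02,  3.11756192e-02,  8.12167912e-06]), 'eef_pos': array([ 0.15645835, -0.65665637,  0.24463941]), 'ee_rot': array([ 0.55491522, -0.43820174,  0.43834645, -0.55488803]), 'force': array([ 0.40069281, -0.67346925, -0.26526368]), 'ft_torque': array([0.01877468, 0.00969033, 0.03696657]), 'width': 1.000253105035698}
```

View pictures.

View pics/s0.png

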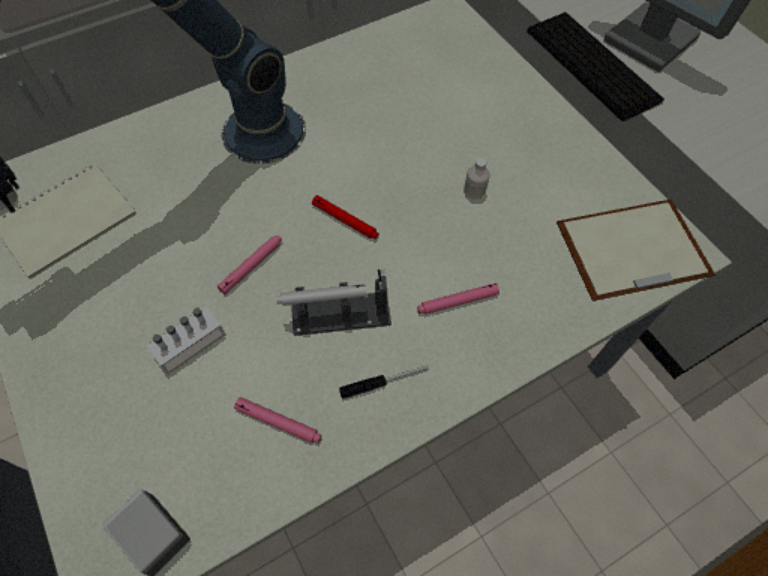

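View pics/t0.png

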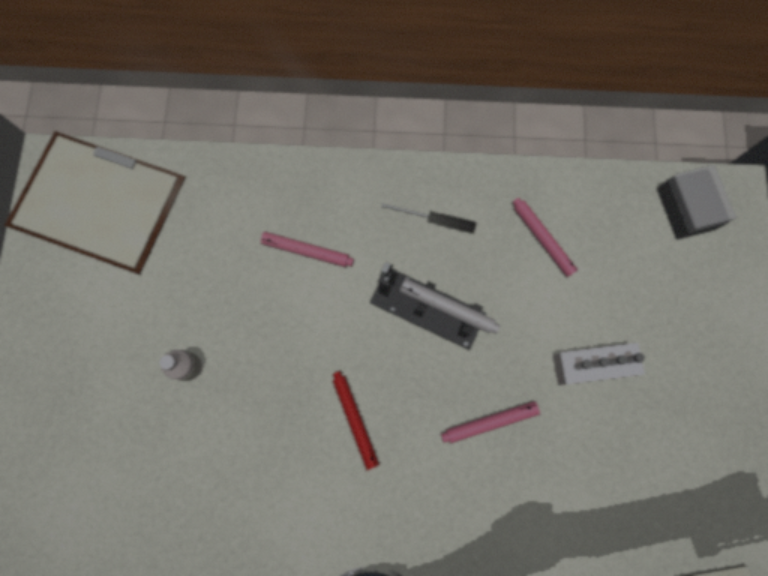

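Run:
```python
from h import *
for n in ['top','scene']:
    p,d,P,c,T=shot(n)
    v=(P[...,0]>.45)&(P[...,0]<.75)&(P[...,1]>-.28)&(P[...,1]<.08)
    X=P[v&(P[...,2]>.098)&(P[...,2]<.118)]; hsv=cv2.cvtColor(p,cv2.COLOR_RGB2HSV)
    m=v&(P[...,2]>.095)&(P[...,2]<.118)&(hsv[...,2]>100)
    X=P[m]; a=X[:,:2].mean(0);w,V=np.linalg.eigh(np.cov((X[:,:2]-a).T));u=V[:,1]*np.sign(V[1,1]);s=(X[:,:2]-a)@u
    print(n,'shaft',a.round(4),u.round(4),np.degrees(np.arctan2(u[1],u[0])).round(1),'ends',(a+u*s.min()).round(4),(a+u*s.max()).round(4),np.ptp(s).round(3), X[:,2].max())
    X=P[v&(P[...,2]>.004)&(P[...,2]<.016)&(hsv[...,2]<90)]
    if len(X): print('plate',len(X),cv2.minAreaRect((X[:,:2]*1000).astype(np.float32)))
    X=P[v&(P[...,2]>.121)]; print('tip',len(X),X.mean(0).round(3),X[X[:,2]>X[:,2].max()-.008].mean(0).round(3),X[:,2].max())
s=env.state();Rm=R.from_quat(s['ee_rot']).as_matrix();print(Rm.round(3),env.nose_length)
print(np.array(env.calibration('wrist')['mount']).round(3))
```

```text
top shaft [ 0.5873 -0.1183] [0.3959 0.9183] 66.7 ends [ 0.5501 -0.2045] [0.6434 0.0118] 0.235 0.11775858302154374
plate 1057 ((603.2781372070312, -83.60387420654297), (219.02516174316406, 85.6836929321289), 67.7460708618164)
tip 58 [0.638 0.003 0.161] [0.64  0.002 0.17 ] 0.17440479322468871
scene shaft [ 0.5908 -0.1195] [0.3946 0.9189] 66.8 ends [ 0.5527 -0.2081] [ 0.6408 -0.003 ] 0.223 0.11795001222522439
plate 1046 ((579.7382202148438, -67.49203491210938), (252.52162170410156, 288.6661071777344), 1.1464303731918335)
tip 55 [ 0.642 -0.004  0.157] [0.64  0.001 0.17 ] 0.17568863719659156
[[ 0.232  0.     0.973]
 [-0.973 -0.     0.232]
 [ 0.    -1.     0.   ]] 0.022
[[ 1.     0.001 -0.001  0.   ]
 [ 0.002 -0.253  0.967 -0.14 ]
 [ 0.001 -0.967 -0.253  0.069]
 [ 0.     0.     0.     1.   ]]
```

Call:
drive_tool --increments '[{"linear": [0.78,0.96,0],"spin": 0.5,"hand": 1},{"linear": [0.78,0.96,0],"spin": 0.5,"hand": 1},{"linear": [0.78,0.96,0],"spin": 0.5,"hand": 1},{"linear": [0.78,0.96,0],"spin": 0.5,"hand": 1},{"linear": [0.78,0.96,0],"spin": 0.5,"hand": 1}]'

```text
t: 1.42
eef_pos: [0.2479, -0.5384, 0.2438]
ee_rot: [0.6, -0.377, 0.377, -0.596]
force: [0.7, -0.2, 0.3]
width: 0.996
```

Call:
drive_tool --increments '[{"linear": [0.78,0.96,0],"spin": 0.5,"hand": 1},{"linear": [0.78,0.96,0],"spin": 0.5,"hand": 1},{"linear": [0.78,0.96,0],"spin": 0.5,"hand": 1},{"linear": [0.78,0.96,0],"spin": 0.5,"hand": 1},{"linear": [0.78,0.96,0],"spin": 0.5,"hand": 1}]'

```text
t: 1.83
eef_pos: [0.3491, -0.4123, 0.2449]
ee_rot: [0.64, -0.306, 0.308, -0.634]
force: [-0.2, 0.0, 0.5]
width: 1.002
```

Call:
drive_tool --increments '[{"linear": [0.78,0.96,0],"spin": 0.5,"hand": 1},{"linear": [0.78,0.96,0],"spin": 0.5,"hand": 1},{"linear": [0.78,0.96,0],"spin": 0.5,"hand": 1},{"linear": [0.78,0.96,0],"spin": 0.5,"hand": 1},{"linear": [0.78,0.96,0],"spin": 0.5,"hand": 1}]'

```text
t: 2.25
eef_pos: [0.4504, -0.2859, 0.2465]
ee_rot: [0.671, -0.23, 0.234, -0.664]
force: [0.6, -1.6, 0.7]
width: 1.005
```

Call:
drive_tool --increments '[{"linear": [0.78,0.92,0],"spin": 0.45,"hand": 1},{"linear": [0.78,0.92,0],"spin": 0.45,"hand": 1},{"linear": [0.78,0.92,0],"spin": 0.45,"hand": 1},{"linear": [0.78,0.92,0],"spin": 0.45,"hand": 1},{"linear": [0.78,0.92,0],"spin": 0.45,"hand": 1}]'

```text
t: 2.67
eef_pos: [0.552, -0.1646, 0.2481]
ee_rot: [0.692, -0.159, 0.166, -0.685]
force: [0.1, -0.7, 0.0]
width: 0.998
```

Call:
drive_tool --increments '[{"linear": [0.7,0.9,0],"spin": 0.45,"hand": 1},{"linear": [0.7,0.8,0],"spin": 0.45,"hand": 1},{"linear": [0,0,0],"spin": 0,"hand": 1}]'

```text
t: 2.92
eef_pos: [0.5921, -0.1126, 0.249]
ee_rot: [0.697, -0.125, 0.135, -0.693]
force: [0.6, 0.5, 0.5]
width: 1.0
```

```bash
cat >> h.py <<'E'
def yaw(s):
    x=R.from_quat(s['ee_rot']).as_matrix()[:,0];return np.degrees(np.arctan2(x[1],x[0]))
E
python3 - <<'E'
from h import *
p,d,P,c,T=shot('wrist');s=env.state();print(s['eef_pos'].round(4),yaw(s),R.from_quat(s['ee_rot']).as_matrix().round(3).tolist(),T[:3,3],c['fx'],c['fy'])
save('w1',cv2.resize(p,(768,576)))
np.savez('w1.npz',p=p,d=d,P=P)
for t in ['shaft','flat','holddown','holddown_tip','fixture']:
    for r in env.masks_of('wrist',t)[:2]: print(t,r['conf'],r['location'],r['region'].sum(),np.nanmedian(P[r['region']],0).round(4))
E
```

```text
[ 0.5906 -0.115   0.2488] -21.420139352253145 [[0.931, 0.011, 0.365], [-0.365, -0.009, 0.931], [0.014, -1.0, -0.005]] [ 0.61519241 -0.04774821  0.38884263] 305.1352757554229 305.1352757554229
shaft 0.95 [247.8, 162.5] 4609 [ 0.5995 -0.0925  0.1118]
shaft 0.9 [459.4, 210.1] 388 [ 0.8234 -0.2612  0.0202]
flat 0.91 [452.3, 210.2] 386 [ 0.8235 -0.2612  0.0203]
flat 0.84 [155.6, 303.4] 358 [ 0.407  -0.2412  0.022 ]
holddown 0.8 [251.7, 33.4] 1032 [ 0.6389 -0.0008  0.1675]
holddown_tip 0.79 [251.2, 31.9] 986 [ 0.6388 -0.0009  0.1674]
fixture 0.73 [232.3, 110.2] 9892 [ 0.6176 -0.0452  0.0102]
```

View pics/w1.png

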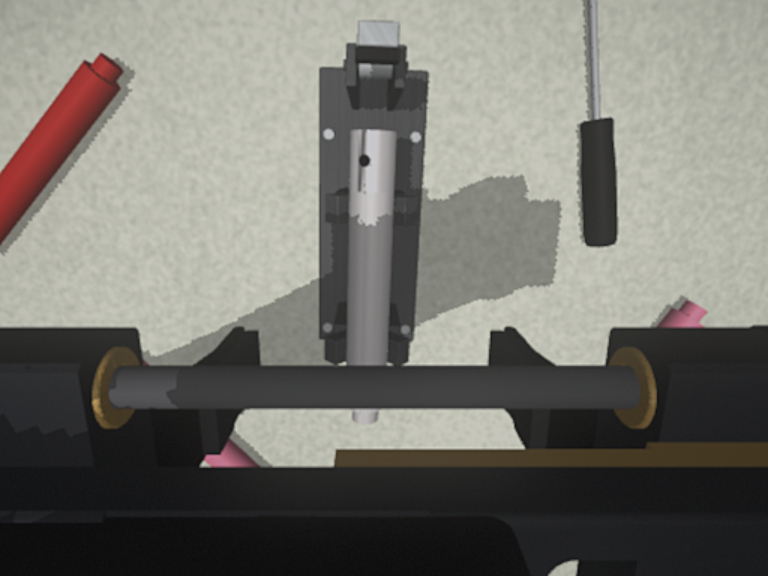

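```bash
cat >> h.py <<'E'
from scipy.optimize import least_squares
def shaftfit(P,zmin=-.02,zmax=.06,base=(0.584,-0.127),y0=67.3,w=.013):
    u=np.array([np.cos(np.radians(y0)),np.sin(np.radians(y0))]);n=np.array([u[1],-u[0]])
    X=P.reshape(-1,3);X=X[np.isfinite(X[:,0])]
    q=X[:,:2]-base;a=q@u;b=q@n
    k=(a>zmin)&(a<zmax)&(abs(b)<.03)&(X[:,2]>.103)&(X[:,2]<.122)
    a,b,z=a[k],b[k],X[k,2]
    f=lambda t:np.hypot(b-t[0]-t[1]*a,z-t[2]-t[3]*a)-.014
    r=least_squares(f,[0,0,.1,0],loss='soft_l1',f_scale=.001)
    return r.x,k.sum(),np.abs(r.fun).mean(),u,n
E
python3 - <<'E'
from h import *
f=np.load('w1.npz');P=f['P'];p=f['p']
x,k,e,u,n=shaftfit(P);print(x.round(4),k,e,'yaw axis',67.3-np.degrees(x[1]))
g=cv2.cvtColor(p,cv2.COLOR_RGB2GRAY)
# hole
m=(g[95:120,225:265]<60);v,uu=np.nonzero(m);print('hole px',uu.mean()+225,v.mean()+95,m.sum())
Q=P[90:200:10,225:275:3,:]
qa=lambda X:np.c_[(X[...,:2]-[0.584,-0.127])@u,(X[...,:2]-[0.584,-0.127])@n,X[...,2]]
for r in (90,100,106,112,130):
  X=P[r,228:270];print(r,[tuple((t*1000).round(0).astype(int)) for t in qa(X)[::3] if np.isfinite(t[0])])
v0,u0=(106,242)
E
```

```text
[0.001  0.0064 0.0996 0.0014] 2339 0.00042722200746730666 yaw axis 66.93303246047547
hole px 247.96 108.2 50
90 [(np.int64(108), np.int64(-22), np.int64(10)), (np.int64(109), np.int64(-18), np.int64(9)), (np.int64(103), np.int64(-12), np.int64(103)), (np.int64(103), np.int64(-9), np.int64(108)), (np.int64(102), np.int64(-6), np.int64(111)), (np.int64(102), np.int64(-4), np.int64(113)), (np.int64(102), np.int64(-1), np.int64(113)), (np.int64(102), np.int64(2), np.int64(115)), (np.int64(103), np.int64(4), np.int64(114)), (np.int64(103), np.int64(7), np.int64(113)), (np.int64(103), np.int64(9), np.int64(113)), (np.int64(103), np.int64(12), np.int64(109)), (np.int64(104), np.int64(15), np.int64(102)), (np.int64(110), np.int64(24), np.int64(9))]
100 [(np.int64(97), np.int64(-22), np.int64(8)), (np.int64(97), np.int64(-18), np.int64(10)), (np.int64(94), np.int64(-12), np.int64(105)), (np.int64(94), np.int64(-9), np.int64(109)), (np.int64(94), np.int64(-6), np.int64(112)), (np.int64(94), np.int64(-3), np.int64(114)), (np.int64(94), np.int64(-1), np.int64(114)), (np.int64(94), np.int64(2), n
[... 1469 characters left out ...]
.int64(21), np.int64(10)), (np.int64(84), np.int64(25), np.int64(10))]
130 [(np.int64(67), np.int64(-17), np.int64(98)), (np.int64(67), np.int64(-14), np.int64(96)), (np.int64(68), np.int64(-11), np.int64(105)), (np.int64(68), np.int64(-8), np.int64(108)), (np.int64(68), np.int64(-6), np.int64(112)), (np.int64(69), np.int64(-3), np.int64(113)), (np.int64(69), np.int64(0), np.int64(114)), (np.int64(69), np.int64(2), np.int64(114)), (np.int64(69), np.int64(5), np.int64(114)), (np.int64(69), np.int64(8), np.int64(112)), (np.int64(69), np.int64(11), np.int64(110)), (np.int64(69), np.int64(13), np.int64(107)), (np.int64(68), np.int64(17), np.int64(95)), (np.int64(68), np.int64(20), np.int64(94))]
```

```bash
cat >> h.py <<'E'
def fx(X,base=(0.584,-0.127),yw=66.95):
    u=np.array([np.cos(np.radians(yw)),np.sin(np.radians(yw))]);n=np.array([u[1],-u[0]])
    q=X[...,:2]-np.array(base);return np.stack([q@u,q@n,X[...,2]],-1)
E
python3 - <<'E'
from h import *
f=np.load('w1.npz');P=f['P'];p=f['p'];g=cv2.cvtColor(p,cv2.COLOR_RGB2GRAY)
F=fx(P)
k=(F[...,2]>.085)&(F[...,2]<.106)&(abs(F[...,1]-.001)>.018)&(abs(F[...,1])<.034)
h,b=np.histogram(F[k][:,0],bins=np.arange(-.08,.15,.004));print([(round(c*1000),n) for c,n in zip(b,h) if n])
k=(F[...,2]>.10)&(F[...,2]<.119)&(abs(F[...,1])<.012);print('shaft end',np.sort(F[k][:,0])[-60::6].round(4))
k=(F[...,2]>.005)&(F[...,2]<.015)&(g<75)&(abs(F[...,1])<.06);print('plate',np.percentile(F[k][:,0],[.5,99.5]),np.percentile(F[k][:,1],[1,99]))
k=(F[...,2]>.105)&(F[...,0]>.11);X=F[k];print('arm',X.min(0),X.max(0),X[X[:,2]>.16].mean(0))
m=np.zeros_like(g);m[98:116,236:250]=1;k=(g<50)&(m>0);print('hole',np.argwhere(k).mean(0),k.sum(),np.nanmedian(F[k],0))
print(g[100:114,234:264:1])
E
```

```text
[(-48, np.int64(22)), (-44, np.int64(77)), (-40, np.int64(72)), (-36, np.int64(77)), (-32, np.int64(91)), (-28, np.int64(68)), (48, np.int64(41)), (52, np.int64(97)), (56, np.int64(96)), (60, np.int64(106)), (64, np.int64(102)), (68, np.int64(15))]
shaft end [0.1393 0.1395 0.1396 0.1398 0.14   0.1402 0.142  0.1446 0.1466 0.1491]
plate [-0.05815297  0.15157907] [-0.04025166  0.04149423]
arm [ 0.12783714 -0.01700383  0.10521613] [0.15010729 0.01906313 0.17141361] [0.13845245 0.00089666 0.1681973 ]
hole [106.65625 242.40625] 32 [ 0.08833506 -0.00469447  0.11306751]
[[131 145 154 161 154 140 131 100 113 152 193 203 199 199 199 200 200 198
  190 181 173 169 165 162 157 152 143 135 127 102]
 [132 145 154 162 153 138 127 100 120 157 195 204 200 199 200 199 200 198
  190 180 174 168 164 162 157 150 143 135 127 102]
 [131 146 155 162 153 137 127  91 101 138 191 210 203 200 199 199 200 197
  190 179 172 168 165 161 157 150 141 134 126 101]
 [132 146 154 162 154 130 110  59  56  81 130 184 209 202 200 199 200 198
  189 179 173 169 164 162 156 149 141 134 126 101]
 [132 146 155 163 155 114  69  
[... 519 characters left out ...]
138 202 204 201 200 197
  188 179 172 168 164 160 154 148 139 133 123  95]
 [132 148 156 163 154 101  51  39  41  37  27  88 151 187 203 200 200 196
  187 178 172 168 163 161 155 148 139 132 122  93]
 [134 148 157 163 150 111  88  55  43  62 102 158 186 187 202 200 200 196
  186 178 171 167 164 160 154 147 139 132 121  92]
 [134 148 157 162 148 115 104 103 123 145 181 200 207 202 200 200 200 196
  186 177 171 165 163 159 154 146 138 132 121  91]
 [135 148 156 163 147 109 102 125 153 175 206 205 201 201 200 200 200 196
  186 177 171 167 163 159 154 147 138 131 120  91]
 [134 149 157 164 146 107 101 127 151 170 201 202 200 200 199 200 201 196
  185 177 170 166 163 160 153 147 137 130 119  88]]
```

Call:
drive_tool --increments '[{"linear": [0.86,-0.48,0],"spin": -0.35,"hand": 1},{"linear": [0,0,-0.8],"spin": 0,"hand": 1},{"linear": [0,0,-0.8],"spin": 0,"hand": 1},{"linear": [0,0,-0.8],"spin": 0,"hand": 1},{"linear": [0,0,0],"spin": 0,"hand": 1}]'

```text
t: 3.63
eef_pos: [0.6081, -0.1415, 0.1891]
ee_rot: [0.696, -0.145, 0.156, -0.685]
force: [-0.1, -0.3, -1.1]
width: 1.003
```

```bash
cat >> h.py <<'E'
O=np.array([0.5885,-0.1172])
def tcp():
    s=env.state();print('t',round(s['t'],2),'TCP fixture mm',(fx(s['eef_pos'],O)*1000).round(1),'yaw',round(yaw(s),2),'F',s['force'].round(1),'w',round(s['width'],3),'Rz',R.from_quat(s['ee_rot']).as_matrix()[2].round(3))
E
python3 -c "
from h import *
tcp()"
```

```text
t 3.63 TCP fixture mm [-14.6  27.5 189.1] yaw -24.5 F [-0.1 -0.3 -1.1] w 1.003 Rz [ 0.018 -1.    -0.012]
```

Call:
drive_tool --increments '[{"linear": [0.25,0.6,-0.4],"spin": 0.3,"hand": 1},{"linear": [0,0,-0.8],"spin": 0,"hand": 1},{"linear": [0,0,-0.8],"spin": 0,"hand": 1},{"linear": [0,0,0],"spin": 0,"hand": 1}]'

```text
t: 3.97
eef_pos: [0.6159, -0.1272, 0.1404]
ee_rot: [0.698, -0.134, 0.149, -0.687]
force: [-0.6, -0.1, -0.4]
width: 0.996
```

```bash
python3 -c "
from h import *
tcp()"
```

```text
t 3.97 TCP fixture mm [  1.5  29.1 140.4] yaw -23.09 F [-0.6 -0.1 -0.4] w 0.996 Rz [ 0.024 -1.    -0.011]
```

Call:
drive_tool --increments '[{"linear": [-0.18,0.07,0],"spin": 0,"hand": 1},{"linear": [0,0,-0.5],"spin": 0,"hand": 1},{"linear": [0,0,-0.5],"spin": 0,"hand": 1},{"linear": [0,0,0],"spin": 0,"hand": 1}]'

```text
t: 4.3
eef_pos: [0.6134, -0.1241, 0.1177]
ee_rot: [0.698, -0.131, 0.151, -0.688]
force: [0.7, -0.2, -0.3]
width: 1.0
```

```bash
python3 -c "
from h import *
tcp()"
```

```text
t 4.3 TCP fixture mm [  3.4  25.6 117.7] yaw -22.99 F [ 0.7 -0.2 -0.3] w 1.0 Rz [ 0.03  -1.    -0.009]
```

Call:
drive_tool --increments '[{"linear": [0.07,-0.03,0],"spin": 0,"hand": 1},{"linear": [0.07,-0.03,0],"spin": 0,"hand": 1},{"linear": [0.04,-0.016,0],"spin": 0,"hand": 1}]'

```text
t: 4.55
eef_pos: [0.6172, -0.1256, 0.1178]
ee_rot: [0.698, -0.132, 0.15, -0.688]
force: [-3.7, 1.6, 0.8]
width: 0.999
```

```bash
python3 -c "
from h import *
tcp()"
```

```text
t 4.55 TCP fixture mm [  3.5  29.7 117.8] yaw -22.99 F [-3.7  1.6  0.8] w 0.999 Rz [ 0.027 -1.    -0.01 ]
```

Call:
drive_tool --increments '[{"linear": [0.03,-0.013,-0.16],"spin": 0,"hand": 1},{"linear": [0.03,-0.013,-0.16],"spin": 0,"hand": 1},{"linear": [0.03,-0.013,-0.16],"spin": 0,"hand": 1}]'

```text
t: 4.8
eef_pos: [0.6176, -0.1253, 0.1062]
ee_rot: [0.698, -0.134, 0.148, -0.688]
force: [-4.0, 2.2, 3.5]
width: 1.002
```

Run:
```python
from h import *
tcp()
p,d,P,c,T=shot('wrist');save('w2',cv2.resize(p[20:276,120:400],(560,512)));np.savez('w2.npz',p=p,d=d,P=P)
```

```text
t 4.8 TCP fixture mm [  4.   30.  106.2] yaw -22.99 F [-4.   2.2  3.5] w 1.002 Rz [ 0.022 -1.    -0.011]
```

View pics/w2.png

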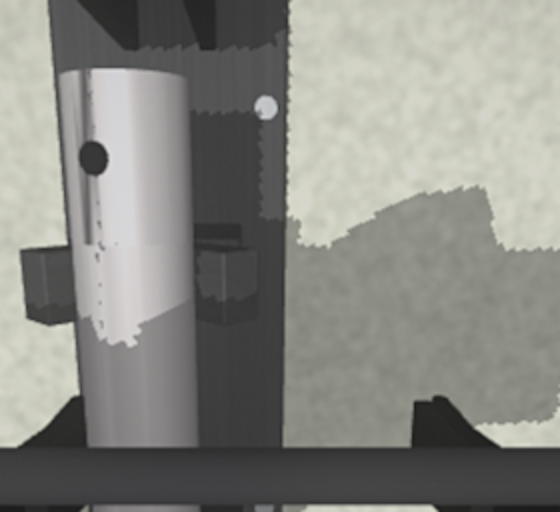

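```bash
cat >> h.py <<'E'
def hole(P,p,quiet=False):
    g=cv2.cvtColor(p,cv2.COLOR_RGB2GRAY);F=fx(P,O)
    s=F[(abs(F[...,1])<.013)&(F[...,2]>.106)&(F[...,2]<.119)&(F[...,0]>-.03)&(F[...,0]<.06)]
    f=lambda t:np.hypot(s[:,1]-t[0]-t[1]*s[:,0],s[:,2]-t[2])-.014
    r=least_squares(f,[0,0,.1],loss='soft_l1',f_scale=.001).x
    k=(F[...,0]>.06)&(F[...,0]<.096)&(abs(F[...,1])<.02)&(F[...,2]>.085)&(F[...,2]<.12)&(g<60)
    n,l,st,ce=cv2.connectedComponentsWithStats(k.astype(np.uint8))
    print('axis b,slope,z',r.round(4))
    for i in range(1,n):
        if st[i,4]>8:
            X=np.nanmedian(F[l==i],0);print('blob',st[i,4],ce[i].round(1),X.round(4),'ang',np.degrees(np.arctan2(X[1]-r[0]-r[1]*X[0],X[2]-r[2])).round(1))
    return F,r
E
python3 - <<'E'
from h import *
for w in ('w1','w2'):
    f=np.load(w+'.npz');hole(f['P'],f['p'])
E
```

```text
axis b,slope,z [0.0007 0.0004 0.0996]
blob 36 [242.4 106.5] [ 0.0779 -0.005   0.1131] ang -23.3
axis b,slope,z [ 0.0007 -0.      0.0996]
blob 172 [166.2  98.6] [ 0.0775 -0.0044  0.1131] ang -20.7
```

Call:
drive_tool --increments '[{"linear": [0.09,-0.04,0],"spin": 0,"hand": 1},{"linear": [0.1,-0.042,-0.16],"spin": 0,"hand": 1},{"linear": [0.1,-0.042,-0.16],"spin": 0,"hand": 1}]'

```text
t: 5.1
eef_pos: [0.6183, -0.1254, 0.0961]
ee_rot: [0.698, -0.14, 0.141, -0.688]
force: [-8.1, 3.6, 3.7]
width: 1.0
```

Run:
```python
from h import *
tcp()
p,d,P,c,T=shot('wrist');hole(P,p);tcp()
```

```text
t 5.1 TCP fixture mm [ 4.2 30.7 96.1] yaw -22.94 F [-8.1  3.6  3.7] w 1.0 Rz [ 0.005 -1.    -0.014]
axis b,slope,z [0.0006 0.0024 0.0996]
blob 186 [157.9  98.5] [ 0.0779 -0.0044  0.113 ] ang -21.1
t 5.15 TCP fixture mm [ 4.2 30.8 95.2] yaw -22.94 F [-7.3  3.   3.2] w 0.997 Rz [ 0.005 -1.    -0.014]
```

Call:
drive_tool --increments '[{"linear": [-0.55,0.235,0.18],"spin": 0,"hand": 1},{"linear": [-0.55,0.235,0.18],"spin": 0,"hand": 1},{"linear": [0,0,0],"spin": 0,"hand": 1}]'

```text
t: 5.4
eef_pos: [0.5933, -0.1146, 0.1034]
ee_rot: [0.698, -0.138, 0.144, -0.688]
force: [0.3, 0.9, 0.7]
width: 1.0
```

Run:
```python
from h import *
tcp()
p,d,P,c,T=shot('wrist');hole(P,p);tcp()
```

```text
t 5.4 TCP fixture mm [  4.3   3.4 103.4] yaw -22.95 F [0.3 0.9 0.7] w 1.0 Rz [ 0.011 -1.    -0.012]
axis b,slope,z [ 0.0007 -0.0005  0.0996]
blob 194 [229.9  99.4] [ 0.0778 -0.0045  0.113 ] ang -21.2
t 5.45 TCP fixture mm [  4.1   4.9 103.4] yaw -22.99 F [ 0.2 -0.3  0.7] w 1.001 Rz [ 0.013 -1.    -0.012]
```

Call:
drive_tool --increments '[{"linear": [-0.15,0.064,0],"spin": 0,"hand": 1},{"linear": [0,0,0],"spin": 0,"hand": 1}]'

```text
t: 5.62
eef_pos: [0.5932, -0.115, 0.1037]
ee_rot: [0.698, -0.136, 0.147, -0.688]
force: [-0.2, -0.4, -0.1]
width: 1.001
```

```bash
python3 -c "
from h import *
tcp()"
```

```text
t 5.62 TCP fixture mm [  3.9   3.5 103.7] yaw -23.04 F [-0.2 -0.4 -0.1] w 1.001 Rz [ 0.017 -1.    -0.011]
```

Call:
drive_tool --increments '[{"linear": [-0.12,0.05,0],"spin": 0,"hand": 1},{"linear": [0,0,0],"spin": 0,"hand": -1},{"linear": [0,0,0],"spin": 0,"hand": -1}]'

```text
t: 5.87
eef_pos: [0.592, -0.1148, 0.1037]
ee_rot: [0.698, -0.135, 0.148, -0.688]
force: [-0.0, 0.5, -0.2]
width: 0.921
```

```bash
python3 -c "
from h import *
tcp()"
```

```text
t 5.87 TCP fixture mm [  3.6   2.3 103.7] yaw -23.11 F [-0.   0.5 -0.2] w 0.921 Rz [ 0.02 -1.   -0.01]
```

Call:
drive_tool --increments '[{"linear": [-0.08,0.034,0],"spin": 0,"hand": -1},{"linear": [-0.03,0.01,0],"spin": 0,"hand": -1},{"linear": [0,0,0],"spin": 0,"hand": -1},{"linear": [0,0,0],"spin": 0,"hand": -1},{"linear": [0,0,0],"spin": 0,"hand": -1}]'

```text
t: 6.28
eef_pos: [0.5895, -0.1139, 0.1034]
ee_rot: [0.698, -0.135, 0.148, -0.688]
force: [1.1, 1.5, -0.2]
width: 0.552
```

```bash
python3 -c "
from h import *
tcp()"
```

```text
t 6.28 TCP fixture mm [  3.4  -0.4 103.4] yaw -23.12 F [ 1.1  1.5 -0.2] w 0.552 Rz [ 0.021 -1.    -0.01 ]
```

Call:
drive_tool --increments '[{"linear": [0.02,-0.008,0],"spin": 0,"hand": -1},{"linear": [0,0,0],"spin": 0,"hand": -1},{"linear": [0,0,0],"spin": 0,"hand": -1},{"linear": [0,0,0],"spin": 0,"hand": -1},{"linear": [0,0,0],"spin": 0,"hand": -1}]'

```text
t: 6.7
eef_pos: [0.5903, -0.1142, 0.1035]
ee_rot: [0.698, -0.135, 0.148, -0.688]
force: [0.0, -0.0, 0.2]
width: 0.31
```

Run:
```python
from h import *
tcp()
p,d,P,c,T=shot('wrist');hole(P,p);tcp()
```

```text
t 6.7 TCP fixture mm [  3.5   0.5 103.5] yaw -23.12 F [ 0.  -0.   0.2] w 0.31 Rz [ 0.021 -1.    -0.01 ]
axis b,slope,z [ 0.0007 -0.0007  0.0996]
blob 192 [237.1  97.4] [ 0.0778 -0.0045  0.113 ] ang -21.3
t 6.75 TCP fixture mm [  3.5   0.4 103.5] yaw -23.12 F [ 0.4  0.2 -0.9] w 0.317 Rz [ 0.021 -1.    -0.01 ]
```

Call:
drive_tool --increments '[{"linear": [0.06,-0.026,0.3],"spin": 0,"hand": -1},{"linear": [0.15,-0.065,0.25],"spin": 0,"hand": -1},{"linear": [0.15,-0.065,0],"spin": 0,"hand": -1},{"linear": [0,0,0],"spin": 0,"hand": -1}]'

```text
t: 7.08
eef_pos: [0.5985, -0.1184, 0.1172]
ee_rot: [0.698, -0.136, 0.147, -0.688]
force: [-0.4, -0.7, -3.1]
width: 0.314
```

```bash
python3 -c "
from h import *
tcp()"
```

```text
t 7.08 TCP fixture mm [  2.8   9.7 117.2] yaw -23.12 F [-0.4 -0.7 -3.1] w 0.314 Rz [ 0.018 -1.    -0.011]
```

Call:
drive_tool --increments '[{"linear": [0.02,-0.008,-0.13],"spin": 0,"hand": -1},{"linear": [0,0,0],"spin": 0,"hand": -1}]'

```text
t: 7.25
eef_pos: [0.5993, -0.1188, 0.1138]
ee_rot: [0.698, -0.137, 0.147, -0.688]
force: [0.4, 1.3, -2.7]
width: 0.31
```

```bash
python3 -c "
from h import *
tcp()"
```

```text
t 7.25 TCP fixture mm [  2.8  10.6 113.8] yaw -23.15 F [ 0.4  1.3 -2.7] w 0.31 Rz [ 0.018 -1.    -0.01 ]
```

Call:
drive_tool --increments '[{"linear": [0,0,0],"spin": 0,"hand": 1},{"linear": [0,0,0],"spin": 0,"hand": 1},{"linear": [0,0,0],"spin": 0,"hand": 1},{"linear": [-0.1,0.043,0],"spin": 0,"hand": 1},{"linear": [-0.1,0.043,-0.1],"spin": 0,"hand": 1}]'

```text
t: 7.67
eef_pos: [0.5943, -0.1162, 0.1115]
ee_rot: [0.697, -0.136, 0.147, -0.688]
force: [-0.7, 0.3, 0.4]
width: 0.603
```

Run:
```python
from h import *
tcp()
p,d,P,c,T=shot('wrist');hole(P,p);tcp();save('w3',cv2.resize(p[20:276,120:400],(560,512)));np.savez('w3.npz',p=p,d=d,P=P)
```

```text
t 7.67 TCP fixture mm [  3.2   4.9 111.5] yaw -23.14 F [-0.7  0.3  0.4] w 0.603 Rz [ 0.018 -1.    -0.01 ]
axis b,slope,z [ 0.0007 -0.0002  0.0996]
blob 10 [209.  101.5] [ 0.0762 -0.0135  0.1018] ang -81.2
t 7.72 TCP fixture mm [  3.1   4.  110.8] yaw -23.12 F [-0.7 -0.4 -0.3] w 0.649 Rz [ 0.016 -1.    -0.011]
```

Call:
drive_tool --increments '[{"linear": [-0.12,0.05,-0.2],"spin": 0,"hand": 0.2},{"linear": [-0.02,0.01,-0.1],"spin": 0,"hand": 0.2},{"linear": [0,0,0],"spin": 0,"hand": 0.2}]'

```text
t: 7.97
eef_pos: [0.5897, -0.1143, 0.1031]
ee_rot: [0.698, -0.136, 0.147, -0.688]
force: [-0.2, -1.1, -0.1]
width: 0.62
```

```bash
python3 -c "
from h import *
tcp()"
```

```text
t 7.97 TCP fixture mm [  3.2  -0.  103.1] yaw -23.11 F [-0.2 -1.1 -0.1] w 0.62 Rz [ 0.018 -1.    -0.011]
```

Good position (b≈0, axis ≈0.5). Close, lift and carry again.

Call:
drive_tool --increments '[{"linear": [0.02,-0.008,0.01],"spin": 0,"hand": -1},{"linear": [0,0,0],"spin": 0,"hand": -1},{"linear": [0,0,0],"spin": 0,"hand": -1},{"linear": [0,0,0],"spin": 0,"hand": -1},{"linear": [0,0,0],"spin": 0,"hand": -1}]'

```text
t: 8.38
eef_pos: [0.5902, -0.1144, 0.1032]
ee_rot: [0.698, -0.137, 0.147, -0.688]
force: [0.0, -1.5, 1.4]
width: 0.313
```

Call:
drive_tool --increments '[{"linear": [0,0,0],"spin": 0,"hand": -1},{"linear": [0,0,0],"spin": 0,"hand": -1}]'

```text
t: 8.55
eef_pos: [0.5901, -0.1144, 0.1032]
ee_rot: [0.698, -0.137, 0.147, -0.688]
force: [-0.4, -0.1, -0.5]
width: 0.316
```

Call:
drive_tool --increments '[{"linear": [0.06,-0.026,0.3],"spin": 0,"hand": -1},{"linear": [0.16,-0.066,0.22],"spin": 0,"hand": -1},{"linear": [0.14,-0.062,-0.04],"spin": 0,"hand": -1},{"linear": [0,0,-0.04],"spin": 0,"hand": -1}]'

```text
t: 8.88
eef_pos: [0.5992, -0.1189, 0.1144]
ee_rot: [0.698, -0.137, 0.146, -0.688]
force: [-0.1, -0.2, -3.4]
width: 0.316
```

```bash
python3 -c "
from h import *
tcp()"
```

```text
t 8.88 TCP fixture mm [  2.6  10.5 114.4] yaw -23.13 F [-0.1 -0.2 -3.4] w 0.316 Rz [ 0.015 -1.    -0.011]
```

Call:
drive_tool --increments '[{"linear": [0,0,-0.04],"spin": 0,"hand": -1},{"linear": [0,0,0],"spin": 0,"hand": 1},{"linear": [0,0,0],"spin": 0,"hand": 1},{"linear": [0,0,0],"spin": 0,"hand": 1},{"linear": [0,0,0],"spin": 0,"hand": 1}]'

```text
t: 9.3
eef_pos: [0.5986, -0.1185, 0.1132]
ee_rot: [0.698, -0.138, 0.145, -0.688]
force: [-0.9, 0.0, -1.4]
width: 0.53
```

Call:
drive_tool --increments '[{"linear": [-0.12,0.05,-0.04],"spin": 0,"hand": 1},{"linear": [-0.1,0.043,-0.1],"spin": 0,"hand": 0.3}]'

```text
t: 9.47
eef_pos: [0.5942, -0.1163, 0.1103]
ee_rot: [0.698, -0.137, 0.147, -0.688]
force: [-0.4, -0.6, -1.0]
width: 0.632
```

```bash
cat >> h.py <<'E'
def flat(P,show=True):
    F=fx(P,O)
    s=F[(abs(F[...,1])<.013)&(F[...,2]>.106)&(F[...,2]<.119)&(F[...,0]>-.03)&(F[...,0]<.055)]
    f=lambda t:np.hypot(s[:,1]-t[0]-t[1]*s[:,0],s[:,2]-t[2])-.014
    r=least_squares(f,[0,0,.1],loss='soft_l1',f_scale=.001).x
    q=F[(F[...,0]>.064)&(F[...,0]<.092)&(abs(F[...,1])<.016)&(F[...,2]>.092)&(F[...,2]<.119)]
    y=q[:,1]-r[0]-r[1]*q[:,0];z=q[:,2]-r[2]
    # D-section: radial support min(circle, flat) fit
    def res(t):
        rho=np.hypot(y,z);th=np.arctan2(y,z);c=np.cos(th-t[0]);R0=np.where(c>9/14,.009/np.maximum(c,.3),.014);return rho-R0
    best=min((np.mean(np.minimum(abs(res([a])),.002)),a) for a in np.radians(np.arange(-180,180,1.)))
    print('axis',r.round(4),'flat ang deg (+ = away side)',np.degrees(best[1]).round(1),'res',best[0],len(y))
    return y,z
E
python3 - <<'E'
from h import *
tcp()
p,d,P,c,T=shot('wrist');hole(P,p);flat(P);tcp();save('w4',cv2.resize(p[20:276,120:400],(560,512)));np.savez('w4.npz',p=p,d=d,P=P)
f=np.load('w3.npz');flat(f['P']);f=np.load('w1.npz');flat(f['P'])
E
```

```text
t 9.47 TCP fixture mm [  3.1   4.8 110.3] yaw -23.14 F [-0.4 -0.6 -1. ] w 0.632 Rz [ 0.016 -1.    -0.011]
axis b,slope,z [ 0.0007 -0.0019  0.0996]
axis [ 0.0007 -0.0009  0.0996] flat ang deg (+ = away side) 42.0 res 0.00043018186172886895 3951
t 9.52 TCP fixture mm [  3.    3.9 109.7] yaw -23.12 F [-0.5 -0.3 -0.2] w 0.64 Rz [ 0.015 -1.    -0.011]
axis [ 0.0007 -0.0002  0.0996] flat ang deg (+ = away side) 100.0 res 0.0004354427712073942 3640
axis [ 0.0007 -0.0001  0.0996] flat ang deg (+ = away side) 130.0 res 0.000444818085978404 1018
```

View pics/w4.png

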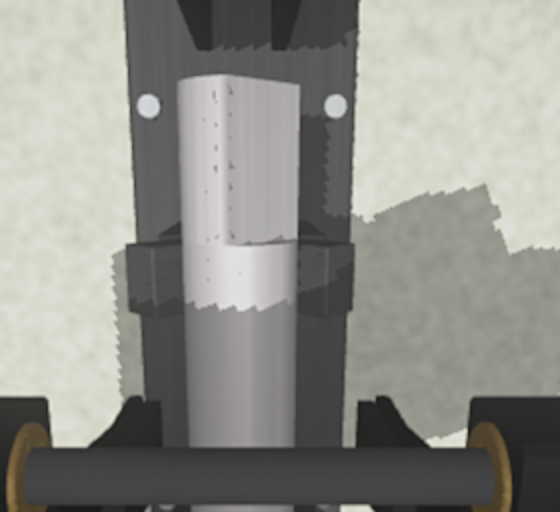

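Call:
drive_tool --increments '[{"linear": [-0.12,0.05,-0.17],"spin": 0,"hand": 0.2},{"linear": [0,0,-0.07],"spin": 0,"hand": 0.2},{"linear": [0,0,0],"spin": 0,"hand": 0.2}]'

```text
t: 9.77
eef_pos: [0.59, -0.1147, 0.1033]
ee_rot: [0.698, -0.137, 0.146, -0.688]
force: [0.5, 0.1, 0.2]
width: 0.6
```

```bash
python3 -c "
from h import *
tcp()"
```

```text
t 9.77 TCP fixture mm [  2.9   0.4 103.3] yaw -23.11 F [0.5 0.1 0.2] w 0.6 Rz [ 0.016 -1.    -0.011]
```

Call:
drive_tool --increments '[{"linear": [0,0,0],"spin": 0,"hand": -1},{"linear": [0,0,0],"spin": 0,"hand": -1},{"linear": [0,0,0],"spin": 0,"hand": -1},{"linear": [0,0,0],"spin": 0,"hand": -1},{"linear": [0,0,0],"spin": 0,"hand": -1}]'

```text
t: 10.18
eef_pos: [0.5901, -0.1147, 0.1032]
ee_rot: [0.698, -0.137, 0.146, -0.688]
force: [0.8, -1.0, 0.5]
width: 0.314
```

Call:
drive_tool --increments '[{"linear": [0,0,0],"spin": 0,"hand": -1},{"linear": [0,0,0],"spin": 0,"hand": -1}]'

```text
t: 10.35
eef_pos: [0.5901, -0.1146, 0.1033]
ee_rot: [0.698, -0.137, 0.146, -0.688]
force: [0.1, 0.4, -1.8]
width: 0.31
```

Call:
drive_tool --increments '[{"linear": [0.04,-0.018,0.25],"spin": 0,"hand": -1},{"linear": [0.12,-0.05,0.12],"spin": 0,"hand": -1},{"linear": [0.1,-0.04,-0.02],"spin": 0,"hand": -1},{"linear": [0,0,-0.03],"spin": 0,"hand": -1}]'

```text
t: 10.68
eef_pos: [0.5962, -0.1178, 0.1109]
ee_rot: [0.698, -0.138, 0.146, -0.688]
force: [0.7, -0.4, -3.2]
width: 0.312
```

```bash
python3 -c "
from h import *
tcp()"
```

```text
t 10.68 TCP fixture mm [  2.4   7.3 110.9] yaw -23.12 F [ 0.7 -0.4 -3.2] w 0.312 Rz [ 0.013 -1.    -0.012]
```

Call:
drive_tool --increments '[{"linear": [0.015,-0.006,-0.015],"spin": 0,"hand": -1},{"linear": [0,0,0],"spin": 0,"hand": -1}]'

```text
t: 10.85
eef_pos: [0.5964, -0.118, 0.1103]
ee_rot: [0.698, -0.138, 0.145, -0.688]
force: [0.3, 0.2, 0.5]
width: 0.309
```

```bash
python3 -c "
from h import *
tcp()"
```

```text
t 10.85 TCP fixture mm [  2.4   7.5 110.3] yaw -23.14 F [0.3 0.2 0.5] w 0.309 Rz [ 0.012 -1.    -0.012]
```

Call:
drive_tool --increments '[{"linear": [0,0,0],"spin": 0,"hand": 1},{"linear": [0,0,0],"spin": 0,"hand": 1},{"linear": [0,0,0],"spin": 0,"hand": 1},{"linear": [0,0,0],"spin": 0,"hand": 1},{"linear": [-0.12,0.05,0],"spin": 0,"hand": 1}]'

```text
t: 11.27
eef_pos: [0.5941, -0.1166, 0.1109]
ee_rot: [0.698, -0.138, 0.146, -0.688]
force: [-0.1, 0.3, -0.7]
width: 0.603
```

Run:
```python
from h import *
tcp()
p,d,P,c,T=shot('wrist');y,z=flat(P);tcp();save('w5',cv2.resize(p[20:276,120:400],(560,512)));np.savez('w5.npz',p=p,d=d,P=P)
k=(abs(y)<.008)&(z<.0115);
pf=np.polyfit(y[k],z[k],1);print('flat slope deg',np.degrees(np.arctan(pf[0])),'h',pf[1],k.sum())
F=fx(P,O);k=(abs(F[...,1])<.01)&(F[...,2]>.1)&(F[...,2]<.12)&(F[...,0]>.05)&(F[...,0]<.105);print('shaft end a',F[k][:,0].max())
F=fx(np.load('w1.npz')['P'],O);k=(abs(F[...,1])<.01)&(F[...,2]>.1)&(F[...,2]<.12)&(F[...,0]>.05)&(F[...,0]<.105);print('shaft end a before',F[k][:,0].max())
```

```text
t 11.27 TCP fixture mm [  2.7   4.9 110.9] yaw -23.14 F [-0.1  0.3 -0.7] w 0.603 Rz [ 0.014 -1.    -0.011]
axis [ 0.0008 -0.0012  0.0996] flat ang deg (+ = away side) 1.0 res 0.0005461654173650766 3957
t 11.32 TCP fixture mm [  2.8   3.8 110.8] yaw -23.11 F [-0.5  1.1 -0.4] w 0.651 Rz [ 0.012 -1.    -0.012]
flat slope deg -1.2529587844500376 h 0.00911863529876164 2422
shaft end a 0.093222612312357
shaft end a before 0.09523297779261428
```

View pics/w5.png

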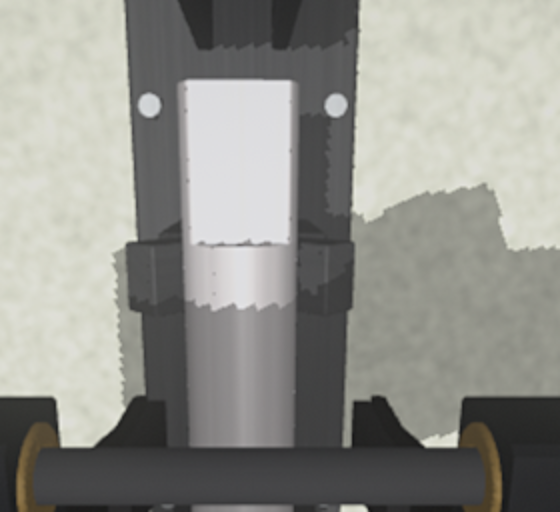

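Call:
drive_tool --increments '[{"linear": [-0.12,0.05,-0.2],"spin": 0,"hand": 0.2},{"linear": [0,0,-0.08],"spin": 0,"hand": 0.2},{"linear": [0,0,0],"spin": 0,"hand": 0.2}]'

```text
t: 11.57
eef_pos: [0.5902, -0.1147, 0.1039]
ee_rot: [0.698, -0.137, 0.146, -0.688]
force: [-0.2, 0.1, -0.5]
width: 0.623
```

```bash
python3 -c "
from h import *
tcp()"
```

```text
t 11.57 TCP fixture mm [  2.9   0.6 103.9] yaw -23.09 F [-0.2  0.1 -0.5] w 0.623 Rz [ 0.014 -1.    -0.011]
```

Call:
drive_tool --increments '[{"linear": [0,0,-0.01],"spin": 0,"hand": -1},{"linear": [0,0,0],"spin": 0,"hand": -1},{"linear": [0,0,0],"spin": 0,"hand": -1},{"linear": [0,0,0],"spin": 0,"hand": -1},{"linear": [0,0,0],"spin": 0,"hand": -1}]'

```text
t: 11.98
eef_pos: [0.5901, -0.1147, 0.1034]
ee_rot: [0.698, -0.138, 0.146, -0.688]
force: [-1.1, -0.8, 1.0]
width: 0.313
```

Call:
drive_tool --increments '[{"linear": [0,0,0],"spin": 0,"hand": -1},{"linear": [0,0,0.03],"spin": 0,"hand": -1},{"linear": [0.03,0.07,0],"spin": 0,"hand": -1},{"linear": [0,0,0],"spin": 0,"hand": -1}]'

```text
t: 12.32
eef_pos: [0.5906, -0.1134, 0.1035]
ee_rot: [0.698, -0.138, 0.146, -0.688]
force: [0.7, 0.4, -1.7]
width: 0.31
```

```bash
python3 -c "
from h import *
tcp()"
```

```text
t 12.32 TCP fixture mm [  4.3   0.4 103.5] yaw -23.12 F [ 0.7  0.4 -1.7] w 0.31 Rz [ 0.013 -1.    -0.012]
```

Call:
drive_tool --increments '[{"linear": [0,0,-0.008],"spin": 0,"hand": -1},{"linear": [0,0,0],"spin": 0,"hand": 1},{"linear": [0,0,0],"spin": 0,"hand": 1},{"linear": [0,0,0],"spin": 0,"hand": 1},{"linear": [0,0,0],"spin": 0,"hand": 1}]'

```text
t: 12.73
eef_pos: [0.5911, -0.1131, 0.104]
ee_rot: [0.698, -0.137, 0.146, -0.688]
force: [-0.1, 0.0, 0.6]
width: 0.534
```

Call:
drive_tool --increments '[{"linear": [0,0,0.4],"spin": 0,"hand": 1},{"linear": [0,0,0.8],"spin": 0,"hand": 1},{"linear": [0,0,1],"spin": 0,"hand": 1},{"linear": [0,0,1],"spin": 0,"hand": 1},{"linear": [0,0,1],"spin": 0,"hand": 0}]'

```text
t: 13.15
eef_pos: [0.5866, -0.1122, 0.2091]
ee_rot: [0.698, -0.142, 0.141, -0.688]
force: [0.0, -0.7, -0.3]
width: 0.861
```

```bash
cat >> h.py <<'E'
def check(name=None):
    p,d,P,c,T=shot('wrist');y,z=flat(P);tcp()
    k=(abs(y)<.008)&(z<.0115);pf=np.polyfit(y[k],z[k],1);print('flat tilt deg',np.degrees(np.arctan(pf[0])),'h',pf[1],k.sum())
    F=fx(P,O);k=(abs(F[...,1])<.01)&(F[...,2]>.1)&(F[...,2]<.12)&(F[...,0]>.05)&(F[...,0]<.105);print('shaft end a',F[k][:,0].max())
    k=(F[...,2]>.112)&(F[...,0]>.05)&(F[...,0]<.2)&(abs(F[...,1])<.03);X=F[k];print('arm pts',len(X),X.min(0).round(4),X.max(0).round(4),X[X[:,2]>X[:,2].max()-.006].mean(0).round(4))
    if name: save(name,cv2.resize(p,(768,576)))
    return P
E
python3 -c "
from h import *
check('w6')"
```

```text
axis [ 0.0008 -0.0007  0.0996] flat ang deg (+ = away side) 2.0 res 0.0005923621677975371 1370
t 13.2 TCP fixture mm [  5.2  -0.7 215. ] yaw -23.04 F [ 2.  -0.2  3.6] w 0.847 Rz [ 0.011 -1.    -0.011]
flat tilt deg -1.433731978493934 h 0.009152531565262542 801
shaft end a 0.09435339219903342
arm pts 1909 [ 0.05   -0.0171  0.112 ] [0.1392 0.0186 0.1707] [0.1243 0.0007 0.1675]
```

Run:
```python
from h import *
p,d,P,c,T=shot('wrist');F=fx(P,O)
for f in (F,fx(np.load('w1.npz')['P'],O)):
  k=(f[...,2]>.12)&(f[...,0]>.08)&(f[...,0]<.2)&(abs(f[...,1])<.012);X=f[k]
  for z in np.arange(.12,.175,.005):
    q=X[(X[:,2]>=z)&(X[:,2]<z+.005)]
    if len(q): print(round(z,3),len(q),np.percentile(q[:,0],[2,50,98]).round(4))
tcp()
```

```text
0.15 34 [0.1214 0.1219 0.1222]
0.155 54 [0.1212 0.1214 0.1218]
0.16 53 [0.1207 0.121  0.1215]
0.165 751 [0.1207 0.1254 0.1311]
0.17 66 [0.1261 0.1293 0.1308]
0.145 2 [0.1223 0.1223 0.1223]
0.15 21 [0.1217 0.122  0.1221]
0.155 30 [0.1212 0.1216 0.1218]
0.16 33 [0.1209 0.1212 0.1257]
0.165 638 [0.1209 0.1268 0.1351]
0.17 97 [0.1268 0.1326 0.135 ]
t 13.25 TCP fixture mm [  5.2  -0.7 213.1] yaw -23.05 F [ 1.   0.3 -0.5] w 0.82 Rz [ 0.012 -1.    -0.011]
```

View pics/w6.png

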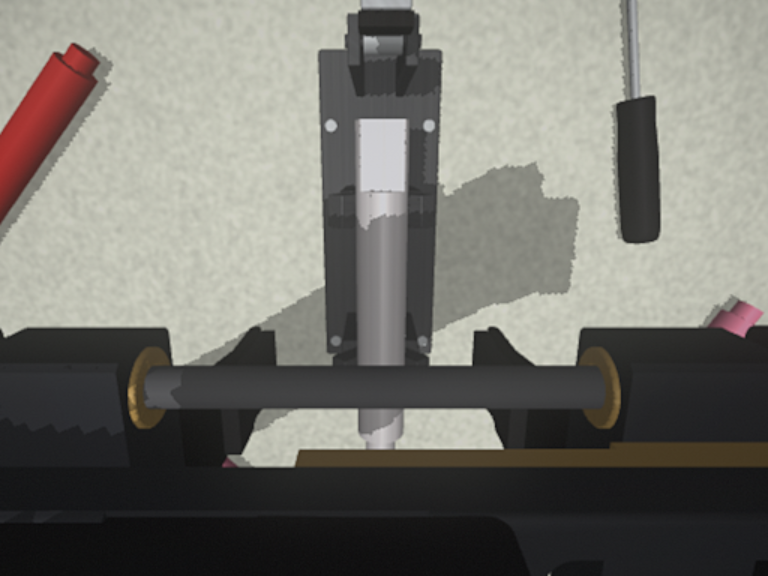

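Call:
drive_tool --increments '[{"linear": [0.4,0.92,0.3],"spin": 0,"hand": -1},{"linear": [0.4,0.92,0.1],"spin": 0,"hand": -1},{"linear": [0.4,0.92,0],"spin": 0,"hand": -1},{"linear": [0.4,0.92,0],"spin": 0,"hand": -1},{"linear": [0.4,0.92,0],"spin": 0,"hand": -1}]'

```text
t: 13.67
eef_pos: [0.6391, -0.0028, 0.2262]
ee_rot: [0.699, -0.143, 0.151, -0.685]
force: [0.1, 0.1, 0.2]
width: 0.466
```

Call:
drive_tool --increments '[{"linear": [0.4,0.92,0],"spin": 0,"hand": -1},{"linear": [0,0,0],"spin": 0,"hand": -1},{"linear": [0,0,0],"spin": 0,"hand": -1}]'

```text
t: 13.92
eef_pos: [0.6499, 0.0291, 0.226]
ee_rot: [0.698, -0.14, 0.147, -0.687]
force: [-0.5, -1.7, -0.3]
width: 0.236
```

```bash
python3 -c "
from h import *
tcp()"
```

```text
t 13.92 TCP fixture mm [158.6  -0.8 226. ] yaw -23.4 F [-0.5 -1.7 -0.3] w 0.236 Rz [ 0.013 -1.    -0.013]
```

Call:
drive_tool --increments '[{"linear": [0.07,0,-0.7],"spin": 0.05,"hand": -1},{"linear": [0.03,0.03,-0.7],"spin": 0,"hand": -1},{"linear": [0,0,-0.5],"spin": 0,"hand": -1},{"linear": [0,0,0],"spin": 0,"hand": -1},{"linear": [0,0,0],"spin": 0,"hand": -1}]'

```text
t: 14.33
eef_pos: [0.6514, 0.0268, 0.1771]
ee_rot: [0.699, -0.139, 0.146, -0.686]
force: [-0.1, -0.4, 0.3]
width: 0.007
```

```bash
python3 -c "
from h import *
tcp()"
```

```text
t 14.33 TCP fixture mm [157.1   1.4 177.1] yaw -23.26 F [-0.1 -0.4  0.3] w 0.007 Rz [ 0.014 -1.    -0.015]
```

Call:
drive_tool --increments '[{"linear": [-0.125,-0.295,-0.1],"spin": 0,"hand": -1},{"linear": [-0.125,-0.295,-0.05],"spin": 0,"hand": -1},{"linear": [-0.125,-0.295,0],"spin": 0,"hand": -1},{"linear": [-0.125,-0.295,0],"spin": 0,"hand": -1}]'

```text
t: 14.67
eef_pos: [0.6396, -0.0023, 0.176]
ee_rot: [0.697, -0.137, 0.148, -0.688]
force: [1.2, 1.4, -0.6]
width: 0.003
```

```bash
python3 -c "
from h import *
tcp()"
```

```text
t 14.67 TCP fixture mm [125.8   2.  176. ] yaw -23.18 F [ 1.2  1.4 -0.6] w 0.003 Rz [ 0.017 -1.    -0.009]
```

Call:
drive_tool --increments '[{"linear": [-0.135,-0.29,-0.05],"spin": 0,"hand": -1},{"linear": [-0.135,-0.29,-0.05],"spin": 0,"hand": -1},{"linear": [-0.135,-0.29,0],"spin": 0,"hand": -1},{"linear": [-0.135,-0.29,0],"spin": 0,"hand": -1},{"linear": [-0.13,-0.29,0],"spin": 0,"hand": -1}]'

```text
t: 15.08
eef_pos: [0.6211, -0.0449, 0.1749]
ee_rot: [0.697, -0.137, 0.149, -0.688]
force: [-0.2, 0.2, -0.3]
width: 0.008
```

```bash
python3 -c "
from h import *
tcp()"
```

```text
t 15.08 TCP fixture mm [ 79.3   1.7 174.9] yaw -23.33 F [-0.2  0.2 -0.3] w 0.008 Rz [ 0.02 -1.   -0.01]
```

Call:
drive_tool --increments '[{"linear": [0,0,-0.25],"spin": 0,"hand": -1},{"linear": [0,0,-0.25],"spin": 0,"hand": -1},{"linear": [0,0,-0.25],"spin": 0,"hand": -1}]'

```text
t: 15.33
eef_pos: [0.6204, -0.0513, 0.1565]
ee_rot: [0.699, -0.138, 0.152, -0.685]
force: [-0.6, -0.5, 2.3]
width: 0.002
```

```bash
python3 -c "
from h import *
tcp()"
```

```text
t 15.33 TCP fixture mm [ 73.1   3.5 156.5] yaw -23.67 F [-0.6 -0.5  2.3] w 0.002 Rz [ 0.023 -1.    -0.015]
```

Call:
drive_tool --increments '[{"linear": [-0.02,0.12,-0.15],"spin": 0.05,"hand": -1},{"linear": [-0.02,0.08,-0.15],"spin": 0.05,"hand": -1}]'

```text
t: 15.5
eef_pos: [0.619, -0.0465, 0.1469]
ee_rot: [0.7, -0.135, 0.149, -0.686]
force: [0.3, -1.2, 2.4]
width: 0.005
```

```bash
python3 -c "
from h import *
tcp()"
```

```text
t 15.5 TCP fixture mm [ 77.    0.4 146.9] yaw -23.17 F [ 0.3 -1.2  2.4] w 0.005 Rz [ 0.022 -1.    -0.015]
```

Call:
drive_tool --increments '[{"linear": [0,0.01,-0.06],"spin": 0,"hand": -1},{"linear": [0,0.01,-0.06],"spin": 0,"hand": -1},{"linear": [0,0,-0.06],"spin": 0,"hand": -1}]'

```text
t: 15.75
eef_pos: [0.6191, -0.0465, 0.1461]
ee_rot: [0.702, -0.135, 0.147, -0.684]
force: [-4.2, -2.5, 12.3]
width: 0.005
```

```bash
python3 -c "
from h import *
tcp()"
```

```text
t 15.75 TCP fixture mm [ 77.    0.5 146.1] yaw -23.02 F [-4.2 -2.5 12.3] w 0.005 Rz [ 0.023 -1.    -0.022]
```

Call:
drive_tool --increments '[{"linear": [0,0,0.3],"spin": 0,"hand": -1},{"linear": [0,0,0.8],"spin": 0,"hand": -1},{"linear": [0,0,1],"spin": 0,"hand": -1},{"linear": [0,0,1],"spin": 0,"hand": -1},{"linear": [-0.4,-0.9,0.3],"spin": 0,"hand": -1}]'

```text
t: 16.17
eef_pos: [0.6082, -0.0574, 0.2306]
ee_rot: [0.7, -0.132, 0.139, -0.688]
force: [0.9, 0.3, 1.0]
width: 0.006
```

Call:
drive_tool --increments '[{"linear": [-0.4,-0.9,0],"spin": 0,"hand": -1},{"linear": [-0.4,-0.9,0],"spin": 0,"hand": -1},{"linear": [0,0,0],"spin": 0,"hand": -1},{"linear": [0,0,0],"spin": 0,"hand": -1}]'

```text
t: 16.5
eef_pos: [0.5885, -0.1027, 0.2333]
ee_rot: [0.7, -0.129, 0.14, -0.688]
force: [0.4, 1.3, 1.3]
width: 0.004
```

Run:
```python
from h import *
tcp()
p,d,P,c,T=shot('wrist');F=fx(P,O);save('w7',cv2.resize(p,(768,576)))
k=(abs(F[...,1]-.0007)<.007)&(F[...,2]>.116)&(F[...,2]<.135)&(F[...,0]>.05)&(F[...,0]<.14);X=F[k]
print('arm top',len(X),X.min(0).round(4),X.max(0).round(4))
A=np.c_[X[:,0]-.095,X[:,1],np.ones(len(X))];s=np.linalg.lstsq(A,X[:,2],rcond=None)[0];print('slope a,b (deg), z at 95',np.degrees(s[:2]).round(2),s[2])
k=(F[...,0]>-.02)&(F[...,0]<.035)&(abs(F[...,1])<.013)&(F[...,2]>.106)&(F[...,2]<.12);S=F[k]
print('shaft',len(S),least_squares(lambda t:np.hypot(S[:,1]-t[0]-t[1]*S[:,0],S[:,2]-t[2]-t[3]*S[:,0])-.014,[0,0,.1,0],loss='soft_l1',f_scale=.001).x.round(4))
for n in('top','scene'):
  q,_,PP,_,_=shot(n)
  for t in ['reagent_bottle','tube_rack','screwdriver']:
    for r in env.masks_of(n,t)[:1]: print(n,t,round(r['conf'],2),np.round(r['location']),np.nanmedian(PP[r['region']],0).round(3))
```

```text
t 16.5 TCP fixture mm [ 13.3  -5.6 233.3] yaw -21.91 F [0.4 1.3 1.3] w 0.004 Rz [ 0.019 -1.    -0.013]
arm top 1557 [ 0.0653 -0.0063  0.1162] [0.1307 0.0077 0.126 ]
slope a,b (deg), z at 95 [0.05 0.45] 0.12371055263793627
shaft 1433 [ 0.0008 -0.0035  0.0995  0.0014]
top reagent_bottle 0.74 [121. 241.] [0.462 0.372 0.079]
top tube_rack 0.77 [394. 242.] [ 0.5   -0.398  0.054]
top screwdriver 0.51 [289. 145.] [ 0.792 -0.079  0.025]
scene reagent_bottle 0.68 [314. 118.] [0.476 0.37  0.07 ]
scene tube_rack 0.76 [121. 227.] [ 0.513 -0.414  0.053]
scene screwdriver 0.8 [240. 260.] [ 0.787 -0.132  0.023]
```

View pics/w7.png

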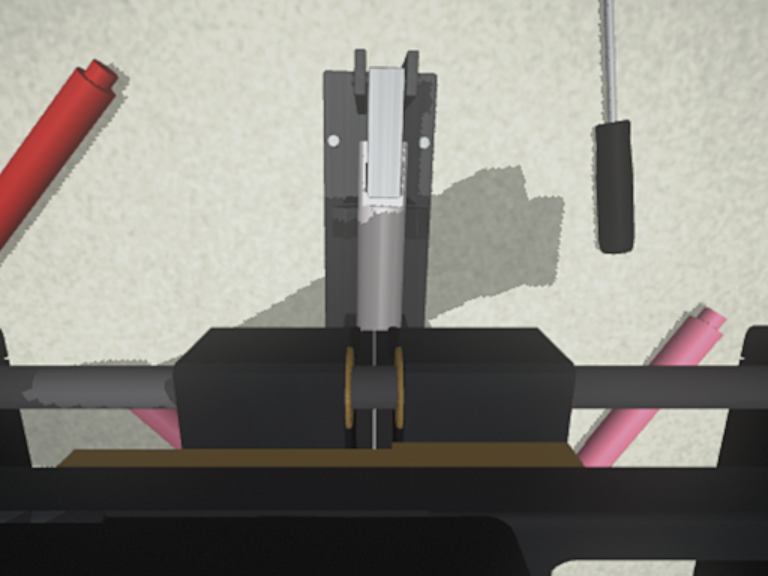

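```bash
python3 -c "
from h import *
print(env.close_job())"
```

```text
the job is handed in; nothing more can be done
None
```

The shaft's flat faces up and the hold-down arm is closed on it. I handed the job in at about 17 s, with the gripper clear and touching nothing.

**How it was done**
- **Failed first try:** I pressed one finger pad against the shaft's side and stroked it down. It only slid and the shaft did not roll.
- **Rolling:** I then gripped the shaft in the middle and carried it a little up the far V wall. When released it rolled back into its seat. Three of these turned it about 58°, 58° and 41°.
- **Endways correction:** The three carries had drifted the shaft 1–2 mm endways, so I gripped it once more, moved it back by about 1.4 mm and let go.
- **Hold-down:** I then pushed the hold-down arm over with closed fingers and pressed it down with about 12 N.

**Last checks**
- **Flat:** before closing, it was within 1–2° of straight up. It is now under the arm, so I could not re-measure it directly.
- **Hold-down arm:** its upper face is level to 0.05° along its length and sits at 123.7 mm, against 124 mm when closed flush.
- **Shaft:** the axis is at 99.5 mm, level, and centred between the V-blocks. Its end measured about 94.4 mm from the fixture origin (nominal 95) just before the arm was closed. I did not re-measure the end after that.
- **Bystanders:** the bottle and the rack are where they were, within about 2 mm. The scene camera also puts the screwdriver where it was, within about 5 mm. The top camera placed it about 4 cm further along its length at low confidence (0.51). I took that as the robot arm hiding part of it, because nothing went near it.

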